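Set the stock tags of the reagent bins

ROBOT

A 6-joint arm with a two-finger parallel gripper is mounted at the origin on a cart in front of the work surface, level with it; the furniture and walls round the work are solid. World frame = base frame: x ahead of the robot, y to its left, z up, the work surface at z = 0. Lengths are in mm, angles in degrees, forces in N, time in s.
With the tool pointing down it reaches from about 300 to 850 mm from the base axis. Payload 4.2 kg.
Tool frame: the origin (TCP) lies at the very end of the fingers, on their centre line; the grasp point (between the pads) lies 19 mm behind it (env.grasp_offset is the distance from the TCP to the grasp point, in mm); z points along the fingers, y is the line along which they close (so a half turn about z gives the same grasp; the last joint's range is limited). The gripper opens to 91 mm and grips with 3 to 60 N. Pads are 32 mm wide; open, the fingers measure 118 mm over their backs; the gripper's body (76 mm by 178 mm) begins 60 mm behind the grasp point.
Start: joints at [73.74, 18.312, 89.639, -0, 72.044, -1.146], TCP at [149.934, 555.127, 187.976] pointing down, gripper open.
Joint ranges: [-177.97, 177.97], [-48.28, 115.42], [12.27, 149.76], [-77.06, 257.06], [2.81, 150.46], [-146.56, 146.56]. Speed limits (degrees/s): [147.25, 147.25, 180, 180, 180, 180].

INTERFACE

Orientations are given as [roll, pitch, yaw] about the fixed x, y, z axes, in that order (R = Rz(yaw) Ry(pitch) Rx(roll)).
In Python, from workcell import env gives the robot as it stands. The module is installed in compiled form; this text tells all that it offers.
- The arm moves only by the tool send_rows, never from a script. Its argument "motion" is a list of rows, each an object of numbers: "tx", "ty", "tz": the shift along the tool's x, y, z in units of 500 mm (1.0 is 500 mm); "rx", "ry", "rz": the turn, a rotation vector about the tool's x, y, z in units of 30 degrees (1.0 is 30 degrees); "gripper": the closure, from -1 (fully open) to 1 (shut). In form: [{"tx": .., "ty": .., "tz": .., "rx": .., "ry": .., "rz": .., "gripper": ..}, ...]. A call has 1 to 12 rows; each row shifts and turns the commanded pose from where the row before left it, along the tool's axes as they then stand; what a row does not reach is not made up. A row lasts 1/8 s, in which the tool goes at most 62.5 mm and 10.7 degrees, less where a joint would pass 70% of its speed; a pose out of reach is approached as far as the arm can. A call with a number of a shift or a turn outside -1 to 1 is refused whole. A call with a gripper value outside its range is refused whole. The fingers move at their own pace and stop on an object; "grip_force" is the grip in N (left out, the last holds). Time passes only in rows, so rows that do not move let the fingers close. It gives the time, the measured TCP pose, the force, the opening and the grip force at its end, in the units of the state.
- env.state(): the state, without advancing time (a new reading comes with each control period).
- env.grab_frame(name): name is "scene" or "top" or "wrist"; returns a dict with "frame" (400x640x3 uint8, red, green, blue), "vertical_fov" (degrees; the focal length in pixels is half the picture's height over the tangent of half this angle, whatever the lens; pixels are square), "cx", "cy" (the principal point, pixels), "k1" (the pictures are not rectified: a ray, as slopes to the right and down, at radius r is drawn at 1 + k1 r^2 times it, then the intrinsics apply), "rvec" (rotation vector, rad) and "tvec" (3), from world to camera coordinates, as OpenCV has them; the wrist camera has in their place "T_tool_cam" (4x4, takes a point from camera to tool coordinates, whose origin is the TCP and whose axes are the flange's). Camera axes: x right, y down, z forward; pixel columns grow to the right and rows downward; lengths in mm; the calibration is good to about 2 mm. A picture is of the moment at which its call begins: read the wrist's pose just before it. There is no depth.
- env.job_done(): hands the job in; it is judged then, once.
The state is a dict: "time_s": time; "qpos": joint angles; "qvel": joint speeds; "effort": joint torques, N m; "ee_pos": TCP position; "ee_rot": TCP orientation; "force": force on the tool from outside, world axes, zero at the start; "torque": the same for the moment, N m; "gripper_width": finger opening in mm; "gripper_force": force on a finger pad.
Only numpy, scipy, OpenCV 4.12 (cv2) and the standard library are available. Lean on these libraries where they do the work, as an engineer would, in place of code of your own. Each camera call takes 0.05 s, during which the arm holds its last target. There are 200 camera calls.

TASK

Each of the four small bins on the grey board has a hinged tag in front of it: set the tags so that only the full bins, those with a bottle in both places, show the round disc (tag leaning back towards its bin), while every bin with an empty place shows the straight bar (tag leaning forward to the robot). With a fingertip, gently push over the tags that are wrong until they come to rest on the other side, and leave alone the ones that are already right. Pick up nothing, do not grip the tags, and leave the bottles and the things lying about where they are.

Things in the scene. Friction and masses are not known exactly. Their poses are not given: they have to be found in the camera images.
- board: grey board, 173 (x) x 420 (y) x 12 mm, fixed on the worktop; origin at the centre of its underside, its x axis points from the tags to the bins (away from the robot), y to the left along the row. Four bins stand on it in a row, 100 mm apart, in any order
- hinge_a (a point): middle of the hinge line of bin A's tag, 58 mm above the worktop, on top of a fixed post (9 mm thick in x, 61 mm wide over its ears, which reach 6 mm above the hinge line). Axes as the board's
- tag_a (a joint): hinge of bin A's tag, a white plate 50 mm wide, 4 mm thick, that reaches 42 mm from the hinge; about 40 g, weak friction, falls to a stop on either side. 0 = upright; +0.70 = leaning back towards its bin (raised round disc on the upper face); -0.70 = leaning forward to the robot (raised straight bar on the upper face). Resting on a stop, its free edge is 27 mm beside the hinge line and 32 mm above it; there is nothing under it
- tray_a (a point): middle of the inner floor of bin A, 102 mm behind its hinge line, 15 mm above the worktop. The bin is fixed, 40 (x) x 77 (y) x 45 mm high, its front wall begins 82 mm behind the hinge line; a wall along x parts it into two places, their centres 18.5 mm to either side (y)
- hinge_b (a point): middle of the hinge line of bin B's tag, 58 mm above the worktop, on top of a fixed post (9 mm thick in x, 61 mm wide over its ears, which reach 6 mm above the hinge line). Axes as the board's
- tag_b (a joint): hinge of bin B's tag, a white plate 50 mm wide, 4 mm thick, that reaches 42 mm from the hinge; about 40 g, weak friction, falls to a stop on either side. 0 = upright; +0.70 = leaning back towards its bin (raised round disc on the upper face); -0.70 = leaning forward to the robot (raised straight bar on the upper face). Resting on a stop, its free edge is 27 mm beside the hinge line and 32 mm above it; there is nothing under it
- tray_b (a point): middle of the inner floor of bin B, 102 mm behind its hinge line, 15 mm above the worktop. The bin is fixed, 40 (x) x 77 (y) x 45 mm high, its front wall begins 82 mm behind the hinge line; a wall along x parts it into two places, their centres 18.5 mm to either side (y)
- hinge_c (a point): middle of the hinge line of bin C's tag, 58 mm above the worktop, on top of a fixed post (9 mm thick in x, 61 mm wide over its ears, which reach 6 mm above the hinge line). Axes as the board's
- tag_c (a joint): hinge of bin C's tag, a white plate 50 mm wide, 4 mm thick, that reaches 42 mm from the hinge; about 40 g, weak friction, falls to a stop on either side. 0 = upright; +0.70 = leaning back towards its bin (raised round disc on the upper face); -0.70 = leaning forward to the robot (raised straight bar on the upper face). Resting on a stop, its free edge is 27 mm beside the hinge line and 32 mm above it; there is nothing under it
- tray_c (a point): middle of the inner floor of bin C, 102 mm behind its hinge line, 15 mm above the worktop. The bin is fixed, 40 (x) x 77 (y) x 45 mm high, its front wall begins 82 mm behind the hinge line; a wall along x parts it into two places, their centres 18.5 mm to either side (y)
- hinge_d (a point): middle of the hinge line of bin D's tag, 58 mm above the worktop, on top of a fixed post (9 mm thick in x, 61 mm wide over its ears, which reach 6 mm above the hinge line). Axes as the board's
- tag_d (a joint): hinge of bin D's tag, a white plate 50 mm wide, 4 mm thick, that reaches 42 mm from the hinge; about 40 g, weak friction, falls to a stop on either side. 0 = upright; +0.70 = leaning back towards its bin (raised round disc on the upper face); -0.70 = leaning forward to the robot (raised straight bar on the upper face). Resting on a stop, its free edge is 27 mm beside the hinge line and 32 mm above it; there is nothing under it
- tray_d (a point): middle of the inner floor of bin D, 102 mm behind its hinge line, 15 mm above the worktop. The bin is fixed, 40 (x) x 77 (y) x 45 mm high, its front wall begins 82 mm behind the hinge line; a wall along x parts it into two places, their centres 18.5 mm to either side (y)
- bottle_1_mid (a point): dropper bottle with a pointed cap, 30 mm across, 80 mm tall, standing loose in a place of one of the bins; the point is on its axis half-way up. There are five such bottles
- bottle_2_mid (a point): dropper bottle with a pointed cap, 30 mm across, 80 mm tall, standing loose in a place of one of the bins; the point is on its axis half-way up. There are five such bottles
- bottle_3_mid (a point): dropper bottle with a pointed cap, 30 mm across, 80 mm tall, standing loose in a place of one of the bins; the point is on its axis half-way up. There are five such bottles
- bottle_4_mid (a point): dropper bottle with a pointed cap, 30 mm across, 80 mm tall, standing loose in a place of one of the bins; the point is on its axis half-way up. There are five such bottles
- bottle_5_mid (a point): dropper bottle with a pointed cap, 30 mm across, 80 mm tall, standing loose in a place of one of the bins; the point is on its axis half-way up. There are five such bottles
- cassette_l: a flat white test cassette, 70x20x5 mm, on the board between two tag posts; loose bystander, origin at the centre of its underside
- cassette_r: a second such cassette, between two other tag posts; loose bystander, origin at the centre of its underside
- timer: a square bench timer, 64x64x19 mm, beside the left end of the board; loose bystander, origin at the centre of its underside
- strip_bottle: a black-capped canister, 44 mm across, 122 mm tall, beside the right end of the board; loose bystander, origin at the centre of its underside
- coverglass_box: a small white carton, 55x55x22 mm, beside the right end of the board; loose bystander, origin at the centre of its underside
- marker: a marker pen, 135 mm long, 16 mm thick, lying beside the left end of the board; loose bystander, origin at the centre of its underside

How it is judged (in metres and radians):
At the end, for the whole second after the job is handed in: The tags of both full bins lean back by more than 0.6 rad, the tags of the bins with one or no bottle lean forward by more than 0.6 rad, all tags are at rest, and every bottle is within 12 mm of where it stood (value of joint each of tag_a, tag_b above 0.6 rad and value of joint each of tag_c, tag_d below -0.6 rad and velocity of joint tag_a between -0.1 and 0.1 rad/s and velocity of joint tag_b between -0.1 and 0.1 rad/s and velocity of joint tag_c between -0.1 and 0.1 rad/s and velocity of joint tag_d between -0.1 and 0.1 rad/s and distance of each of bottle_1_mid, bottle_2_mid, bottle_3_mid, bottle_4_mid, bottle_5_mid from where it was at the start of the episode below 0.012 m); the robot touches nothing.
It fails at once if a tag that was already right was moved well off its stop (value of joint tag_b below 0.35 rad or value of joint tag_d above -0.35 rad).
It fails at once if a tag was gripped or pushed with more than 15 N (contact force between the fingers and tag_a above 15 N or contact force between the fingers and tag_b above 15 N or contact force between the fingers and tag_c above 15 N or contact force between the fingers and tag_d above 15 N).
It fails at once if a bottle was lifted, tipped or shifted by more than 12 mm (distance of any of bottle_1_mid, bottle_2_mid, bottle_3_mid, bottle_4_mid, bottle_5_mid from where it was at the start of the episode above 0.012 m).
It fails at once if a bystander was moved by more than 12 mm (distance of any of cassette_l, cassette_r, timer, strip_bottle, coverglass_box, marker from where it was at the start of the episode above 0.012 m).
It also fails if it takes over 38 s, if anything falls off the work surface, if the arm or the gripper's body presses on something with over 40 N, if the wrist force passes 120 N, or if a joint passes its speed limit or range.

## Working session

There is one attempt and no reset: what is moved stays moved. The work goes in short steps, Python scripts to look and compute and a tool call to move; the robot and the scene stay as the last step left them, time stands still between calls to the robot, and variables do not carry over. Pictures are saved under pics/ and viewed, at most 10 in all, crops included, and the job is handed in when it is done.

Besides the shell and the picture viewer there is one more tool, called after "Emit:" as name(argument=value, ...), one argument or row to a line, values as JSON. send_rows: Moves the arm, as the interface text tells. Shifts and turns lie within -1 to 1; 1 stands for 500 mm of shift or 30 degrees of turn. Its arguments: {"type":"object","properties":{"motion":{"type":"array"},"grip_force":{"type":"number"}},"required":["motion"]}

```bash
mkdir -p pics
cat > h.py <<'E'
import numpy as np, cv2
from workcell import env
from scipy.spatial.transform import Rotation as R
def grab(n):
    s=env.state(); g=env.grab_frame(n); f=g["frame"]
    F=f.shape[0]/2/np.tan(np.radians(g["vertical_fov"])/2)
    if n=="wrist":
        T=np.array(g["T_tool_cam"]); Rt=R.from_euler('xyz',s["ee_rot"],degrees=True).as_matrix()
        Rc=Rt@T[:3,:3]; C=Rt@T[:3,3]+np.array(s["ee_pos"])
    else:
        Rc=cv2.Rodrigues(np.array(g["rvec"],float))[0].T; C=-Rc@np.array(g["tvec"],float).ravel()
    return dict(f=f,F=F,cx=g["cx"],cy=g["cy"],k1=g["k1"],R=Rc,C=C)
def ray(g,u,v):
    d=np.array([(u-g["cx"])/g["F"],(v-g["cy"])/g["F"]]); x=d.copy()
    for _ in range(20): x=d/(1+g["k1"]*(x@x))
    return g["R"]@np.array([x[0],x[1],1])
def onz(g,u,v,z):
    d=ray(g,u,v); return g["C"]+d*(z-g["C"][2])/d[2]
def proj(g,P):
    p=g["R"].T@(np.array(P,float)-g["C"]); x=p[:2]/p[2]; x=x*(1+g["k1"]*(x@x))
    return x*g["F"]+[g["cx"],g["cy"]]
def save(g,n): cv2.imwrite(f"pics/{n}.png",g["f"][:,:,::-1])
E
python3 - <<'E'
from h import *
import pickle
for n in("scene","top"):
    g=grab(n); save(g,n+"0"); pickle.dump(g,open(n+".pkl","wb")); print(n,g["C"].round(),g["F"],g["R"][:,2].round(2))
print(env.state())
E
```

```text
scene [-173. -373.  908.] 436.0500691854286 [ 0.63  0.35 -0.69]
top [ 367.   28. 1121.] 440.5663391725988 [ 0.2  -0.01 -0.98]
{'time_s': 0.1, 'qpos': array([ 7.37390796e+01,  1.83477512e+01,  8.96995541e+01, -8.16881274e-04,
        7.20426435e+01, -1.14523420e+00]), 'qvel': array([-0.04811268, -0.01097268, -0.2263854 ,  0.03326901,  0.09496087,
        0.11100546]), 'effort': array([-7.81253239e-04, -4.13337350e+01, -2.32510579e+01,  7.29012885e-02,
        4.21907392e-02, -5.77073160e-05]), 'ee_pos': array([149.80313186, 554.63902308, 187.20571404]), 'ee_rot': array([-1.79910054e+02, -1.02125129e-03,  1.64884565e+02]), 'force': array([ 0.18434719,  0.17246844, -0.11636262]), 'torque': array([-0.023988  , -0.04741358,  0.062382  ]), 'gripper_force': 0.0, 'gripper_width': 91.12516913818232}
```

View pics/scene0.png

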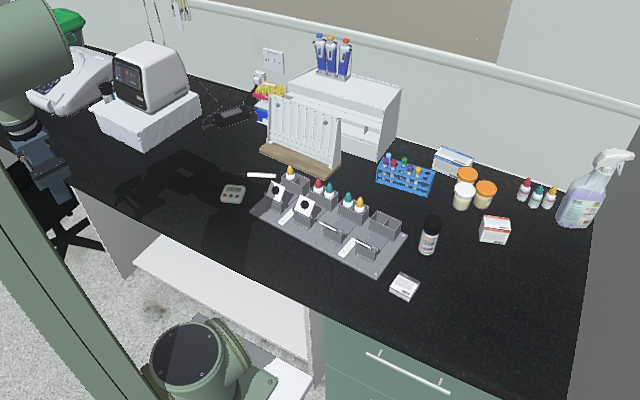

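View pics/top0.png

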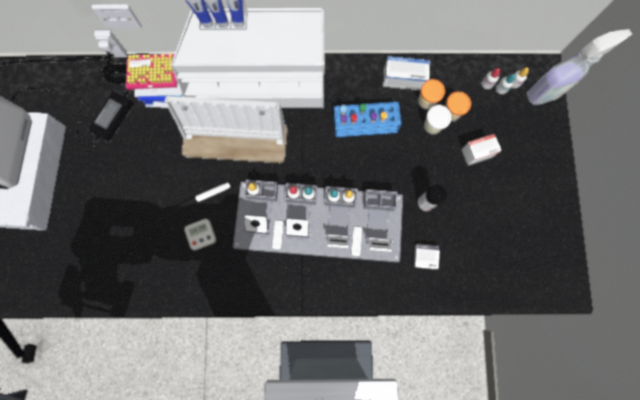

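The scene and top pictures show four bins. From the left (top view): one bottle at (253,188), two at (293,190)/(308,190), two at (334,195)/(349,195), and one that looks empty at (380,200). Tags 1 and 2 show a disc at (256,224) and (297,227). Tags 3 and 4, at about (337,234) and (379,239), look like they lean forward. I'll zoom in and measure the board.

Run:
```python
from h import *
import pickle
t=pickle.load(open("top.pkl","rb")); s=pickle.load(open("scene.pkl","rb"))
a=cv2.resize(t["f"][172:268,225:410],None,fx=4,fy=4,interpolation=cv2.INTER_CUBIC)
b=cv2.resize(s["f"][160:280,235:420],None,fx=4,fy=4,interpolation=cv2.INTER_CUBIC)
cv2.imwrite("pics/topc.png",a[:,:,::-1]);cv2.imwrite("pics/scenec.png",b[:,:,::-1])
```

```text
(no output)
```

View pics/topc.png

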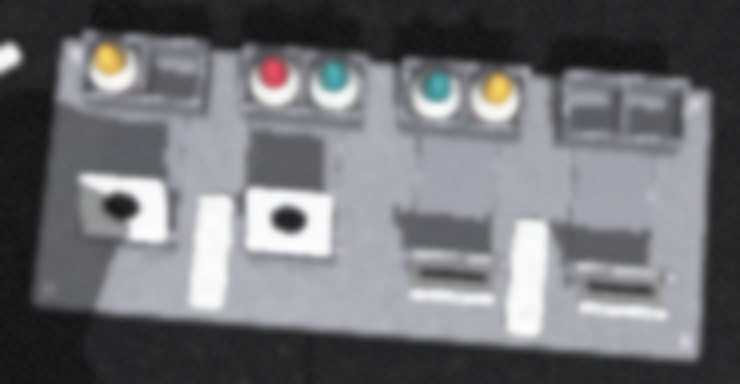

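View pics/scenec.png

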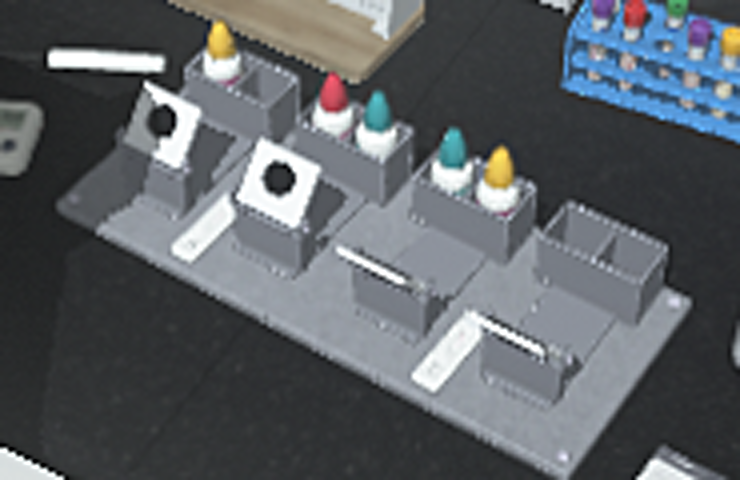

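The zoomed crops make the states clear:
- **Bin 1 (leftmost):** one bottle, tag leaning back, so wrong.
- **Bin 2:** full, disc showing, so right.
- **Bin 3:** full, tag leaning forward, so wrong.
- **Bin 4:** empty, bar showing, so right.

Next I'll measure the board from its corners (zoomed top crop about (62,38), (712,92), (697,358), (35,305)) and triangulate the tag edges.

Run:
```python
from h import *
import pickle
t=pickle.load(open("top.pkl","rb")); s=pickle.load(open("scene.pkl","rb"))
T=lambda x,y:((x+.5)/4-.5+225,(y+.5)/4-.5+172)
S=lambda x,y:((x+.5)/4-.5+235,(y+.5)/4-.5+160)
bl,br,fr,fl=[onz(t,*T(*c),12) for c in((62,38),(712,92),(697,358),(35,305))]
print([p.round(1) for p in(bl,br,fr,fl)],np.linalg.norm(bl-br),np.linalg.norm(fl-fr),np.linalg.norm(bl-fl),np.linalg.norm(br-fr))
print("scene front-right",onz(s,*S(568,475),12),"back-right",onz(s,*S(690,300),12),"front-left",onz(s,*S(58,207),12))
yv=(bl-br)+(fl-fr); th=np.degrees(np.arctan2(-yv[0],yv[1])); c=(bl+br+fr+fl)/4; print("yaw",th,"centre",c)
def tri(p,q):
    a,b=ray(t,*T(*p)),ray(s,*S(*q)); a/=np.linalg.norm(a);b/=np.linalg.norm(b)
    A=np.c_[a,-b]; k=np.linalg.lstsq(A,s["C"]-t["C"],rcond=None)[0]
    P=t["C"]+a*k[0];Q=s["C"]+b*k[1]; return (P+Q)/2,np.linalg.norm(P-Q)
ex=np.array([np.cos(np.radians(th)),np.sin(np.radians(th)),0]);ey=np.array([-ex[1],ex[0],0])
for n,p,q in(("t1L",(80,177),(148,84)),("t1R",(168,182),(200,121)),("t2L",(248,189),(258,139)),("t2R",(333,193),(320,182)),("t3L",(411,293),(338,250)),("t3R",(493,300),(408,283)),("t4L",(580,307),(470,315)),("t4R",(665,315),(545,354))):
    P,e=tri(p,q); d=P-c; print(n,P.round(1),"err",round(e,1),"board xy",round(d@ex,1),round(d@ey,1))
```

```text
[array([645.6, 227.5,  12. ]), array([ 606.8, -192.2,   12. ]), array([ 436.6, -175.2,   12. ]), array([473. , 239.7,  12. ])] 421.51296345541095 416.52042074005305 173.0578954252438 171.13178504768985
scene front-right [ 433.09551213 -176.13907159   12.        ] back-right [ 602.6442256  -189.83214715   12.        ] front-left [466.83854617 236.13303274  12.        ]
yaw -5.152025363258633 centre [540.50890278  24.94139052  12.        ]
t1L [541.7 201.3  86. ] err 0.4 board xy -14.6 175.8
t1R [538.1 152.6  76. ] err 6.6 board xy -13.9 126.9
t2L [532.5 102.8  86.4] err 4.2 board xy -14.9 76.9
t2R [531.9  53.4  70. ] err 5.8 board xy -11.1 27.6
t3L [470.6   6.1  86. ] err 2.5 board xy -68.0 -25.1
t3R [467.4 -43.8  84.6] err 1.5 board xy -66.7 -75.0
t4L [461.2 -92.5  88.5] err 3.0 board xy -68.5 -124.1
t4R [ 457.1 -143.8   85.4] err 0.4 board xy -67.9 -175.6
```

The geometry agrees with the text: the tags sit at board y = ±50 and ±150, the free edges are at x ≈ -14 (leaning back) and -68 (leaning forward), so the hinge is at about -41, with edge height around 86. I'll close the gripper, align it with the board (rz about -10°), and go above the space behind tag 1.

Emit:
send_rows(
  motion=[
    {"tx": 0,"ty": 0,"tz": 0,"rx": 0,"ry": 0,"rz": -0.332,"gripper": 1},
    {"tx": -0.05,"ty": -0.038,"gripper": 1},
    {"tx": -0.05,"ty": -0.038,"gripper": 1},
    {"tx": -0.05,"ty": -0.038,"gripper": 1},
    {"tx": -0.05,"ty": -0.038,"gripper": 1},
    {"tx": -0.05,"ty": -0.038,"gripper": 1},
    {"tx": -0.05,"ty": -0.038,"gripper": 1},
    {"tx": -0.05,"ty": -0.038,"gripper": 1},
    {"tx": -0.05,"ty": -0.038,"gripper": 1},
    {"tx": -0.05,"ty": -0.038,"gripper": 1},
    {"tx": -0.05,"ty": -0.038,"gripper": 1},
    {"tx": -0.05,"ty": -0.038,"gripper": 1},
  ],
)

```text
invalid input at $.motion[1]: expected keys tx, ty, tz, rx, ry, rz, gripper
```

Emit:
send_rows(
  motion=[
    {"tx": -0.05,"ty": -0.038,"gripper": 1},
    {"tx": -0.05,"ty": -0.038,"gripper": 1},
    {"tx": -0.05,"ty": -0.038,"gripper": 1},
    {"tx": -0.05,"ty": -0.038,"gripper": 1},
    {"tx": -0.05,"ty": -0.038,"gripper": 1},
    {"tx": -0.05,"ty": -0.038,"gripper": 1},
    {"tx": -0.05,"ty": -0.038,"gripper": 1},
    {"gripper": 1},
    {"gripper": 1},
  ],
)

```text
invalid input at $.motion[0]: expected keys tx, ty, tz, rx, ry, rz, gripper
```

Run:
```python
from h import *
g=grab("wrist"); save(g,"w1"); s=env.state(); print(s["time_s"],s["ee_pos"],s["ee_rot"],s["gripper_width"],g["C"],s["force"])
import pickle; pickle.dump(g,open("w1.pkl","wb"))
c=np.array([540.5,24.9,0]);a=np.radians(-5.15);ex=np.array([np.cos(a),np.sin(a),0]);ey=np.array([-ex[1],ex[0],0])
d=s["ee_pos"]-c;print("board",d@ex,d@ey)
for n,x,y,z in(("edgeL",-14,175,90),("edgeR",-14,125,90),("tray",61,150,57)):print(n,proj(g,c+x*ex+y*ey+[0,0,z]))
```

```text
0.15 [149.83334789 554.71714773 187.3273926 ] [-1.79925017e+02  2.98899534e-04  1.64887344e+02] 91.2471797235078 [ 78.85882521 573.51850124 384.40255455] [-0.48848679 -0.25157702  0.22663589]
board -436.6478013785762 492.6107394769649
edgeL [157.8241408  508.62257806]
edgeR [126.58402909 510.80572446]
tray [168.59679973 515.65570831]
```

View pics/w1.png

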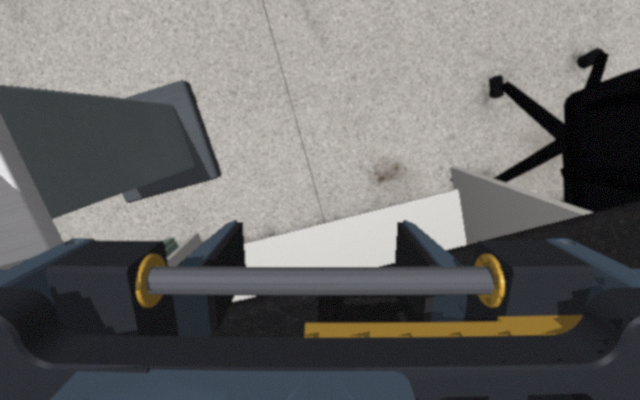

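The rows were refused because every key is required, so nothing moved and the wrist picture shows only the floor at the start pose. I'm resending with all keys.

Emit:
send_rows(
  motion=[
    {"tx": 0,"ty": 0,"tz": 0,"rx": 0,"ry": 0,"rz": -0.332,"gripper": 1},
    {"tx": -0.05,"ty": -0.038,"tz": 0,"rx": 0,"ry": 0,"rz": 0,"gripper": 1},
    {"tx": -0.05,"ty": -0.038,"tz": 0,"rx": 0,"ry": 0,"rz": 0,"gripper": 1},
    {"tx": -0.05,"ty": -0.038,"tz": 0,"rx": 0,"ry": 0,"rz": 0,"gripper": 1},
    {"tx": -0.05,"ty": -0.038,"tz": 0,"rx": 0,"ry": 0,"rz": 0,"gripper": 1},
    {"tx": -0.05,"ty": -0.038,"tz": 0,"rx": 0,"ry": 0,"rz": 0,"gripper": 1},
    {"tx": -0.05,"ty": -0.038,"tz": 0,"rx": 0,"ry": 0,"rz": 0,"gripper": 1},
    {"tx": -0.05,"ty": -0.038,"tz": 0,"rx": 0,"ry": 0,"rz": 0,"gripper": 1},
    {"tx": -0.05,"ty": -0.038,"tz": 0,"rx": 0,"ry": 0,"rz": 0,"gripper": 1},
    {"tx": -0.05,"ty": -0.038,"tz": 0,"rx": 0,"ry": 0,"rz": 0,"gripper": 1},
    {"tx": -0.05,"ty": -0.038,"tz": 0,"rx": 0,"ry": 0,"rz": 0,"gripper": 1},
    {"tx": -0.05,"ty": -0.038,"tz": 0,"rx": 0,"ry": 0,"rz": 0,"gripper": 1},
  ],
)

```text
time_s: 1.65
ee_pos: [405.6, 321.4, 187.7]
ee_rot: [-180.0, -0.0, 174.8]
force: [0.5, -0.2, 0.0]
gripper_width: 0.3
gripper_force: 0.0
```

Emit:
send_rows(
  motion=[
    {"tx": -0.05,"ty": -0.038,"tz": 0,"rx": 0,"ry": 0,"rz": 0,"gripper": 1},
    {"tx": -0.05,"ty": -0.038,"tz": 0,"rx": 0,"ry": 0,"rz": 0,"gripper": 1},
    {"tx": -0.05,"ty": -0.038,"tz": 0,"rx": 0,"ry": 0,"rz": 0,"gripper": 1},
    {"tx": -0.05,"ty": -0.038,"tz": 0,"rx": 0,"ry": 0,"rz": 0,"gripper": 1},
    {"tx": -0.05,"ty": -0.038,"tz": 0,"rx": 0,"ry": 0,"rz": 0,"gripper": 1},
    {"tx": -0.05,"ty": -0.038,"tz": 0,"rx": 0,"ry": 0,"rz": 0,"gripper": 1},
    {"tx": -0.05,"ty": -0.038,"tz": 0,"rx": 0,"ry": 0,"rz": 0,"gripper": 1},
    {"tx": 0,"ty": 0,"tz": 0,"rx": 0,"ry": 0,"rz": 0,"gripper": 1},
    {"tx": 0,"ty": 0,"tz": 0,"rx": 0,"ry": 0,"rz": 0,"gripper": 1},
  ],
)

```text
time_s: 2.78
ee_pos: [566.6, 174.4, 187.6]
ee_rot: [180.0, -0.1, 174.8]
force: [-0.3, 1.1, 0.3]
gripper_width: 0.3
gripper_force: 0.0
```

Run:
```python
from h import *
g=grab("wrist"); s=env.state(); print(s["time_s"],s["ee_pos"],s["ee_rot"],g["C"])
c=np.array([540.5,24.9,0]);a=np.radians(-5.15);ex=np.array([np.cos(a),np.sin(a),0]);ey=np.array([-ex[1],ex[0],0])
d=s["ee_pos"]-c;print("board",d@ex,d@ey)
for n,x,y,z in(("edgeL",-14,175,90),("edgeR",-14,125,90),("earL",-41,180,64),("hinge",-41,150,58),("tcp",d@ex,d@ey,s["ee_pos"][2])):
    p=proj(g,c+x*ex+y*ey+[0,0,z]);print(n,p)
    if n!="tcp": g["f"]=cv2.drawMarker(g["f"].copy(),tuple(int(v) for v in p.round()),(255,0,255),0,10)
save(g,"w2")
```

```text
2.825 [566.5195499  174.66098104 187.76866129] [ 1.79989053e+02 -5.70602670e-02  1.74879005e+02] [493.62668039 180.33713042 384.88243534]
board 12.471446138949892 151.49201778261778
edgeL [344.68490966 171.14481958]
edgeR [293.4237107  171.21752086]
earL [348.00747724 141.34394257]
hinge [319.05814783 141.01284241]
tcp [321.04997194 231.74675925]
```

View pics/w2.png

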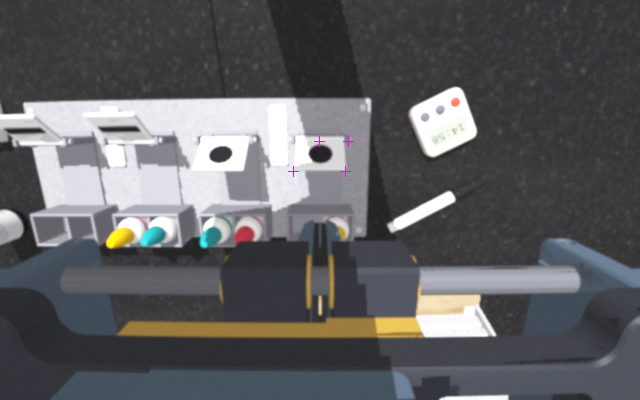

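The projected markers fall on tag 1's rear edge (293–345, 171) and its hinge ear, so the estimate holds. Next I go down behind the tag, then push it gently forward.

Emit:
send_rows(
  motion=[
    {"tx": -0.006,"ty": 0,"tz": 0,"rx": 0,"ry": 0,"rz": 0,"gripper": 1},
    {"tx": 0,"ty": 0,"tz": 0.028,"rx": 0,"ry": 0,"rz": 0,"gripper": 1},
    {"tx": 0,"ty": 0,"tz": 0.028,"rx": 0,"ry": 0,"rz": 0,"gripper": 1},
    {"tx": 0,"ty": 0,"tz": 0.028,"rx": 0,"ry": 0,"rz": 0,"gripper": 1},
    {"tx": 0,"ty": 0,"tz": 0.028,"rx": 0,"ry": 0,"rz": 0,"gripper": 1},
    {"tx": 0,"ty": 0,"tz": 0.028,"rx": 0,"ry": 0,"rz": 0,"gripper": 1},
    {"tx": 0,"ty": 0,"tz": 0.028,"rx": 0,"ry": 0,"rz": 0,"gripper": 1},
    {"tx": 0,"ty": 0,"tz": 0.028,"rx": 0,"ry": 0,"rz": 0,"gripper": 1},
    {"tx": 0,"ty": 0,"tz": 0.028,"rx": 0,"ry": 0,"rz": 0,"gripper": 1},
    {"tx": 0,"ty": 0,"tz": 0,"rx": 0,"ry": 0,"rz": 0,"gripper": 1},
  ],
)

```text
time_s: 4.08
ee_pos: [569.5, 173.6, 74.5]
ee_rot: [-179.9, -0.1, 174.8]
force: [-0.4, -0.5, 0.7]
gripper_width: 0.5
gripper_force: 0.0
```

Emit:
send_rows(
  motion=[
    {"tx": 0.012,"ty": 0,"tz": 0,"rx": 0,"ry": 0,"rz": 0,"gripper": 1},
    {"tx": 0.012,"ty": 0,"tz": 0,"rx": 0,"ry": 0,"rz": 0,"gripper": 1},
    {"tx": 0.012,"ty": 0,"tz": 0,"rx": 0,"ry": 0,"rz": 0,"gripper": 1},
    {"tx": 0.012,"ty": 0,"tz": 0,"rx": 0,"ry": 0,"rz": 0,"gripper": 1},
    {"tx": 0.012,"ty": 0,"tz": 0,"rx": 0,"ry": 0,"rz": 0,"gripper": 1},
    {"tx": 0.012,"ty": 0,"tz": 0,"rx": 0,"ry": 0,"rz": 0,"gripper": 1},
    {"tx": 0.012,"ty": 0,"tz": 0,"rx": 0,"ry": 0,"rz": 0,"gripper": 1},
    {"tx": 0.012,"ty": 0,"tz": 0,"rx": 0,"ry": 0,"rz": 0,"gripper": 1},
    {"tx": 0,"ty": 0,"tz": 0,"rx": 0,"ry": 0,"rz": 0,"gripper": 1},
    {"tx": 0,"ty": 0,"tz": 0,"rx": 0,"ry": 0,"rz": 0,"gripper": 1},
    {"tx": 0,"ty": 0,"tz": 0,"rx": 0,"ry": 0,"rz": 0,"gripper": 1},
  ],
)

```text
time_s: 5.45
ee_pos: [522.8, 178.2, 75.9]
ee_rot: [180.0, 0.0, 174.8]
force: [-0.0, 0.6, 0.6]
gripper_width: 0.7
gripper_force: 0.0
```

Run:
```python
from h import *
g=grab("wrist"); s=env.state(); print(s["time_s"],s["ee_pos"],s["force"])
c=np.array([540.5,24.9,0]);a=np.radians(-5.15);ex=np.array([np.cos(a),np.sin(a),0]);ey=np.array([-ex[1],ex[0],0])
d=s["ee_pos"]-c;print("board",d@ex,d@ey)
save(g,"w3")
```

```text
5.5 [522.78888208 178.13219518  75.92942115] [-0.11863791  0.47537363 -0.16194189]
board -31.394274082001523 151.02380240145857
```

View pics/w3.png

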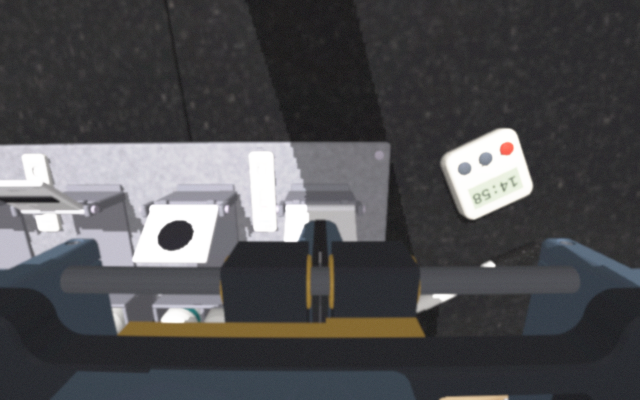

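The picture shows tag 1's plate at x 285–357, y 205–245 under the finger at (320,230), which is ambiguous. I'll project the plate for several angles and compare.

Run:
```python
from h import *
g=grab("wrist"); s=env.state()
c=np.array([540.5,24.9,0]);a=np.radians(-5.15);ex=np.array([np.cos(a),np.sin(a),0]);ey=np.array([-ex[1],ex[0],0])
P=lambda x,y,z:proj(g,c+x*ex+y*ey+[0,0,z]).round()
for th in(.7,.5,.3,.1,0,-.2,-.7):print(th,[P(-41+42*np.sin(th),y,58+42*np.cos(th)) for y in(175,125)])
print("hinge",P(-41,175,58),P(-41,125,58),"earsback top",P(-36,180,64),P(-36,120,64),"tag2 edge",P(-14,75,90),P(-14,25,90))
print("tip front/back",[P(-31.4+k,151,76) for k in(-16,-11,0,16)])
cr=g["f"][180:260,260:380]; cv2.imwrite("pics/w4.png",cv2.resize(cr,None,fx=6,fy=6,interpolation=cv2.INTER_CUBIC)[:,:,::-1])
```

```text
0.7 [array([357., 264.]), array([281., 264.])]
0.5 [array([358., 258.]), array([280., 258.])]
0.3 [array([359., 249.]), array([279., 249.])]
0.1 [array([360., 237.]), array([278., 237.])]
0 [array([360., 231.]), array([278., 231.])]
-0.2 [array([361., 217.]), array([277., 217.])]
-0.7 [array([360., 184.]), array([278., 184.])]
hinge [353. 211.] [285. 211.] earsback top [361. 220.] [278. 220.] tag2 edge [206. 264.] [132. 264.]
tip front/back [array([321., 210.]), array([321., 217.]), array([321., 232.]), array([321., 253.])]
```

View pics/w4.png

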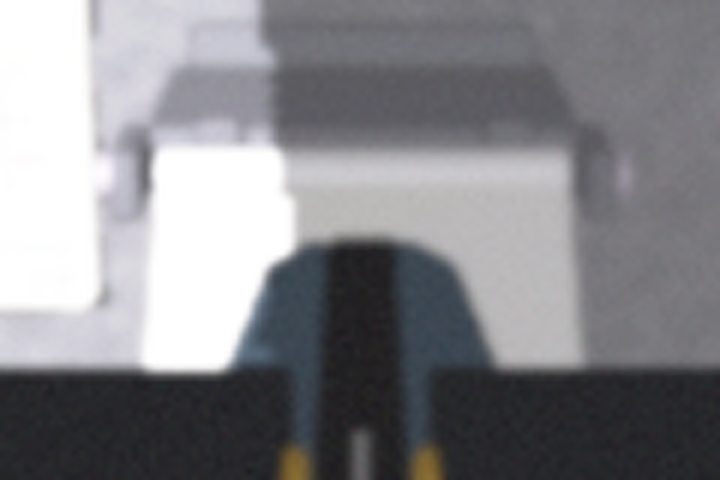

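The crop shows the finger's whole rounded outline, unobstructed, in front of a plate that spans y 205–241. I'll settle the plate's angle with the two fixed cameras in one composite.

Run:
```python
from h import *
t=grab("top"); s=grab("scene"); import pickle
pickle.dump((t,s),open("mid.pkl","wb"))
c=np.array([540.5,24.9,0]);a=np.radians(-5.15);ex=np.array([np.cos(a),np.sin(a),0]);ey=np.array([-ex[1],ex[0],0])
for g in(t,s):print([(th,[proj(g,c+(-41+42*np.sin(th))*ex+y*ey+[0,0,58+42*np.cos(th)]).round().tolist() for y in(175,125)]) for th in(.7,0,-.7)])
A=cv2.resize(t["f"][180:270,220:350],(800,554)[0:2] and (400,277),interpolation=cv2.INTER_CUBIC)
B=cv2.resize(s["f"][150:240,235:365],(800,554),interpolation=cv2.INTER_CUBIC)
A=cv2.resize(t["f"][175:265,225:355],(433,300),interpolation=cv2.INTER_CUBIC)
B=cv2.resize(s["f"][150:240,235:365],(433,300),interpolation=cv2.INTER_CUBIC)
cv2.imwrite("pics/mid.png",np.vstack([A,B])[:,:,::-1])
```

```text
[(0.7, [[245.0, 215.0], [266.0, 217.0]]), (0, [[243.0, 226.0], [264.0, 228.0]]), (-0.7, [[242.0, 238.0], [263.0, 240.0]])]
[(0.7, [[272.0, 179.0], [286.0, 186.0]]), (0, [[265.0, 182.0], [280.0, 189.0]]), (-0.7, [[259.0, 191.0], [274.0, 198.0]])]
```

View pics/mid.png

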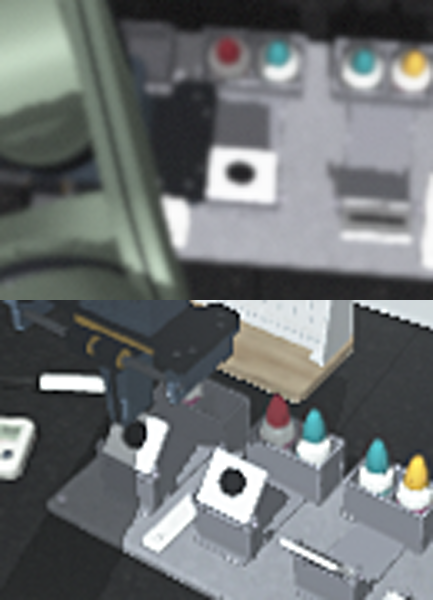

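The scene composite shows tag 1 unchanged, with its disc at about (275,190) and its edge at about (285,185). It still leans back, with the fingertip over its front face. I'll go up and back, come down lower (z ≈ 68), and push in stages while reading the plate numerically from the wrist and scene images.

Emit:
send_rows(
  motion=[
    {"tx": 0,"ty": 0,"tz": -0.03,"rx": 0,"ry": 0,"rz": 0,"gripper": 1},
    {"tx": 0,"ty": 0,"tz": -0.03,"rx": 0,"ry": 0,"rz": 0,"gripper": 1},
    {"tx": 0,"ty": 0,"tz": -0.03,"rx": 0,"ry": 0,"rz": 0,"gripper": 1},
    {"tx": -0.032,"ty": 0,"tz": 0,"rx": 0,"ry": 0,"rz": 0,"gripper": 1},
    {"tx": -0.032,"ty": 0,"tz": 0,"rx": 0,"ry": 0,"rz": 0,"gripper": 1},
    {"tx": -0.032,"ty": 0,"tz": 0,"rx": 0,"ry": 0,"rz": 0,"gripper": 1},
    {"tx": 0,"ty": 0,"tz": 0,"rx": 0,"ry": 0,"rz": 0,"gripper": 1},
    {"tx": 0,"ty": 0,"tz": 0.035,"rx": 0,"ry": 0,"rz": 0,"gripper": 1},
    {"tx": 0,"ty": 0,"tz": 0.035,"rx": 0,"ry": 0,"rz": 0,"gripper": 1},
    {"tx": 0,"ty": 0,"tz": 0.036,"rx": 0,"ry": 0,"rz": 0,"gripper": 1},
    {"tx": 0,"ty": 0,"tz": 0,"rx": 0,"ry": 0,"rz": 0,"gripper": 1},
  ],
)

```text
time_s: 7.02
ee_pos: [568.7, 173.4, 66.3]
ee_rot: [-179.9, -0.2, 174.8]
force: [-0.6, 0.1, -0.1]
gripper_width: 0.4
gripper_force: 0.0
```

```bash
cat > look.py <<'E'
from h import *
import sys
g=grab("wrist"); s=grab("scene"); st=env.state(); save(s,"s_"+sys.argv[1]); save(g,"w_"+sys.argv[1])
c=np.array([540.5,24.9,0]);a=np.radians(-5.15);ex=np.array([np.cos(a),np.sin(a),0]);ey=np.array([-ex[1],ex[0],0])
d=st["ee_pos"]-c;print(st["time_s"],"board",(d@ex).round(1),(d@ey).round(1),d[2].round(1),"F",st["force"].round(1))
P=lambda x,y,z:proj(g,c+x*ex+y*ey+[0,0,z]).round()
Y=float(sys.argv[2])
h=P(-41,Y,58);print("hinge px",h,"edge .7/0/-.7",[P(-41+42*np.sin(t),Y,58+42*np.cos(t))[1] for t in(.7,0,-.7)])
gr=cv2.cvtColor(g["f"],cv2.COLOR_RGB2GRAY)
for y in(Y+20,Y-20):
    u=int(P(-41,y,58)[0]); v0=int(h[1])-40; print("col",u,"from",v0,gr[v0:v0+80:2,u].tolist())
gs=cv2.cvtColor(s["f"],cv2.COLOR_RGB2GRAY); q=proj(s,c-41*ex+Y*ey+[0,0,80]).astype(int)
print(q);print("\n".join(" ".join(f"{v:3d}" for v in r) for r in gs[q[1]-14:q[1]+16:2,q[0]-20:q[0]+24:2]))
E
python3 look.py a 150
```

```text
7.125 board 16.4 151.0 68.2 F [ 0.6 -1.1 -0.6]
hinge px [320. 149.] edge .7/0/-.7 [np.float64(200.0), np.float64(155.0), np.float64(104.0)]
col 350 from 109 [95, 95, 95, 96, 100, 98, 92, 93, 91, 95, 93, 92, 93, 91, 88, 90, 112, 144, 153, 151, 148, 143, 146, 146, 146, 145, 145, 147, 146, 145, 145, 146, 145, 146, 145, 147, 146, 144, 148, 144]
col 290 from 109 [171, 169, 166, 168, 171, 173, 174, 172, 170, 169, 165, 161, 156, 152, 140, 143, 197, 251, 254, 250, 249, 248, 249, 249, 249, 249, 249, 249, 249, 249, 249, 249, 249, 249, 249, 249, 249, 249, 249, 249]
[273 191]
 38  36  73  92 138 173 179 221 226 174 146 138  37  68  53 109  67 104 171 168 154 118
 48  47  47  45  44  47  47  44  42  27  32  38  41  44  58 105  75 121 149 150 103  91
 51  49  49  52  50  47  48  50  44 168  97  41  37  39  80  81  90  88  88  85  92  82
 50  49  52  52  49  48  49  50  30 160 159 172 102  69  87  88  89  90  89  84 105 113
 50  53  50  51  49  52  50  46 125 159 156 147 143 255 210  78  82  88 106  81 134 133
 52  55  51  50  51  49  50  33 151 165  53  33  19 255 255 255 135  86 135 132 133 133
 51  52  52  53  51  50  49  31 167 131  35  43  45 222 253 255 110  87 131 132 133 132
 50  52  50  51  53  48  57 126 159 119  35  43  41 245 254 255  78  89 157 142 130 132
 51  48  49  51  52  45  89 152 157 163  72  28  29 255 255 163  87  90  85  80 142 138
 49  49  52  51  45  30 101 155 157 156 162 158 255 253 255  88  89  91  91  88 105 159
 53  51  49  52  36  65  94  87 110 155 156 140 255 253 240  81  90  90  90  79 161 157
 49  48  54  40  67  98  91  81  90  87 113 137 255 255 166  86  91  90  87 160 158 131
 49  51  46  78  99  95  91  87  88  87  92  76 192 254 148  87  91  89 108 159 108 162
 45  48  91  96  94  94  91  88  89  87  89  82 140 140 137  90  91  83 161 133 168 153
 45  93  94  93  94  94  94  87  88  88  88  82 137 133  90  90  91  84 127 168 161 150
```

The tag is intact and leaning back, with the finger behind it. Now I push in stages.

Emit:
send_rows(
  motion=[
    {"tx": 0.012,"ty": 0,"tz": 0,"rx": 0,"ry": 0,"rz": 0,"gripper": 1},
    {"tx": 0.012,"ty": 0,"tz": 0,"rx": 0,"ry": 0,"rz": 0,"gripper": 1},
    {"tx": 0.012,"ty": 0,"tz": 0,"rx": 0,"ry": 0,"rz": 0,"gripper": 1},
    {"tx": 0.012,"ty": 0,"tz": 0,"rx": 0,"ry": 0,"rz": 0,"gripper": 1},
    {"tx": 0,"ty": 0,"tz": 0,"rx": 0,"ry": 0,"rz": 0,"gripper": 1},
  ],
)

```text
time_s: 7.75
ee_pos: [545.9, 176.0, 68.1]
ee_rot: [180.0, -0.0, 174.9]
force: [0.4, 0.6, 0.2]
gripper_width: 0.4
gripper_force: 0.0
```

```bash
python3 look.py b 150
```

```text
7.85 board -7.5 151.1 68.1 F [ 0.1 -0.   0.2]
hinge px [319. 182.] edge .7/0/-.7 [np.float64(236.0), np.float64(197.0), np.float64(146.0)]
col 348 from 142 [100, 98, 99, 98, 94, 94, 96, 97, 92, 92, 92, 90, 75, 71, 78, 89, 100, 140, 157, 157, 152, 150, 149, 149, 150, 148, 149, 146, 149, 151, 148, 150, 149, 149, 149, 149, 150, 151, 148, 147]
col 290 from 142 [168, 172, 172, 176, 178, 173, 171, 169, 165, 159, 162, 156, 123, 119, 122, 145, 179, 245, 254, 254, 249, 250, 250, 250, 250, 250, 250, 250, 250, 250, 251, 250, 250, 251, 251, 250, 250, 250, 250, 250]
[273 191]
 39  38  74  92 139 174 181 222 234 156  78  45  79  68  68  67  58 152 169 140  97 107
 48  47  49  46  45  47  48  45  42  28  65  45 101  75  68  66  74 121 150 153 108  93
 54  48  51  51  49  49  50  51  45 170  80  48  99  75  67  84  92  89  89  86  97  87
 51  49  50  53  49  49  51  48  27 161 169  55  93  71  90  89  89  89  90  89  92  90
 52  53  52  50  50  51  50  40 126 161 158 156 116 219 208  81  84  91  91  91  90  90
 53  55  50  50  52  50  51  32 152 167  54  36  26 255 255 255 137  88  91  86 104 104
 51  51  52  53  50  52  40  31 168 132  35  44  47 223 254 255 111  89  90 135 136 135
 49  52  52  51  54  44  59 126 160 120  36  42  42 246 254 255  80  91  90 139 133 134
 51  49  48  52  51  48  90 153 158 166  74  29  30 255 255 166  87  92  92  83 144 140
 50  51  53  52  44  34 102 156 159 158 163 159 255 253 255  87  90  92  92  89 106 159
 52  51  51  45  38  67  95  88 111 155 157 139 255 253 241  82  91  91  92  80 162 159
 49  49  52  37  69  99  93  81  91  86 114 163 255 255 168  85  91  91  86 162 160 132
 49  50  40  80  99  96  90  89  89  88  91  73 194 254 149  88  91  90 107 159 110 163
 46  48  91  97  94  95  92  90  89  89  89  82 142 141 138  90  92  85 162 135 169 154
 47  94  95  92  94  94  95  89  88  88  89  84 137 134  91  90  93  85 129 169 162 152
```

Emit:
send_rows(
  motion=[
    {"tx": 0.012,"ty": 0,"tz": 0,"rx": 0,"ry": 0,"rz": 0,"gripper": 1},
    {"tx": 0.012,"ty": 0,"tz": 0,"rx": 0,"ry": 0,"rz": 0,"gripper": 1},
    {"tx": 0,"ty": 0,"tz": 0,"rx": 0,"ry": 0,"rz": 0,"gripper": 1},
  ],
)

```text
time_s: 8.22
ee_pos: [533.9, 177.1, 67.9]
ee_rot: [-180.0, -0.0, 174.9]
force: [0.1, -0.8, -0.8]
gripper_width: 0.2
gripper_force: 0.0
```

```bash
python3 look.py c 150
```

```text
8.325 board -19.6 151.1 68.0 F [-0.3 -0.  -0.3]
hinge px [319. 199.] edge .7/0/-.7 [np.float64(254.0), np.float64(217.0), np.float64(167.0)]
col 348 from 159 [104, 104, 100, 100, 99, 99, 99, 92, 96, 96, 91, 77, 78, 76, 81, 92, 103, 141, 162, 163, 158, 157, 154, 155, 155, 157, 155, 155, 157, 154, 154, 156, 154, 158, 155, 158, 157, 155, 156, 155]
col 291 from 159 [177, 180, 185, 186, 181, 177, 175, 170, 167, 165, 151, 124, 123, 125, 131, 160, 174, 222, 254, 254, 252, 252, 252, 252, 252, 252, 252, 252, 252, 252, 252, 252, 252, 252, 252, 252, 252, 252, 252, 252]
[273 191]
 39  37  75  92 139 175 182 230 102  61  63  74  66  68  68  71 114 158 103  68  70 101
 48  48  50  46  45  47  49  46  48  69  73 109  70  68  67  72  92 124 108  76  88  95
 52  50  51  53  50  48  49  50  39  71  47 110  69  70  66  85  91  91  94  88  99  87
 50  48  51  53  50  51  51  49  34  77  42 109  68  65  89  91  90  91  90  90  92  91
 52  53  52  51  51  51  52  38 130 111  37 108  64 156 217  81  84  89  91  92  92  91
 54  55  50  50  52  50  45  32 153 172  61  97  27 255 255 255 138  88  91  91  91  91
 51  52  52  54  52  50  39  33 168 134  34  42  48 225 254 255 112  89  91 106  85  88
 50  52  52  53  56  42  59 126 160 121  36  43  43 246 254 255  81  91  90 142 138 136
 53  51  49  52  51  47  91 153 158 166  73  26  27 255 255 166  87  92  91  83 144 140
 50  49  53  53  44  32 103 156 158 158 164 154 255 253 255  87  91  93  91  89 107 160
 53  50  52  42  38  67  96  87 112 156 157 141 255 253 242  81  91  92  92  81 163 159
 48  50  45  39  68 100  93  81  92  87 114 164 255 255 169  86  92  91  86 162 160 133
 50  51  36  80 101  97  91  89  88  89  92  74 194 255 150  88  91  91 110 161 110 164
 46  43  91  96  95  94  92  90  89  90  89  81 141 142 139  91  92  85 162 135 170 154
 48  94  95  93  95  95  97  88  90  89  89  83 138 135  91  90  92  84 129 169 162 151
```

The plate hasn't moved even though the finger should be past its edge. I'll check in the scene image exactly where the fingertip is relative to the plate.

Run:
```python
from h import *
s=grab("scene"); st=env.state()
c=np.array([540.5,24.9,0]);a=np.radians(-5.15);ex=np.array([np.cos(a),np.sin(a),0]);ey=np.array([-ex[1],ex[0],0])
P=lambda x,y,z:proj(s,c+x*ex+y*ey+[0,0,z]).round(1).tolist()
d=st["ee_pos"]-c
for z in(68,75,82,90,100,110):print(z,"tip axis",P(d@ex,d@ey,z),"front",P(d@ex-9,d@ey,z),"front16",P(d@ex-16,d@ey,z))
print("plate edge",P(-14,175,90),P(-14,125,90),"at y150",P(-14,150,90))
import cv2
f=[cv2.imread(f"pics/{n}.png")[150:220,240:320] for n in("s_a","s_b","s_c")]
f=[cv2.resize(x,None,fx=4.9,fy=4.9,interpolation=cv2.INTER_CUBIC)[:,:,:] for x in f]
z=np.vstack([np.hstack(f[:2]),np.hstack([f[2],np.zeros_like(f[2])])])
z=cv2.resize(z,(680,595));cv2.imwrite("pics/abc.png",z)
```

```text
68 tip axis [278.0, 189.6] front [276.0, 191.5] front16 [274.4, 192.9]
75 tip axis [277.8, 187.8] front [275.8, 189.7] front16 [274.2, 191.1]
82 tip axis [277.6, 186.0] front [275.6, 187.8] front16 [274.0, 189.3]
90 tip axis [277.4, 183.9] front [275.3, 185.7] front16 [273.7, 187.2]
100 tip axis [277.1, 181.2] front [275.0, 183.0] front16 [273.4, 184.5]
110 tip axis [276.8, 178.5] front [274.7, 180.3] front16 [273.1, 181.8]
plate edge [271.9, 179.5] [286.0, 186.4] at y150 [278.9, 182.9]
```

View pics/abc.png

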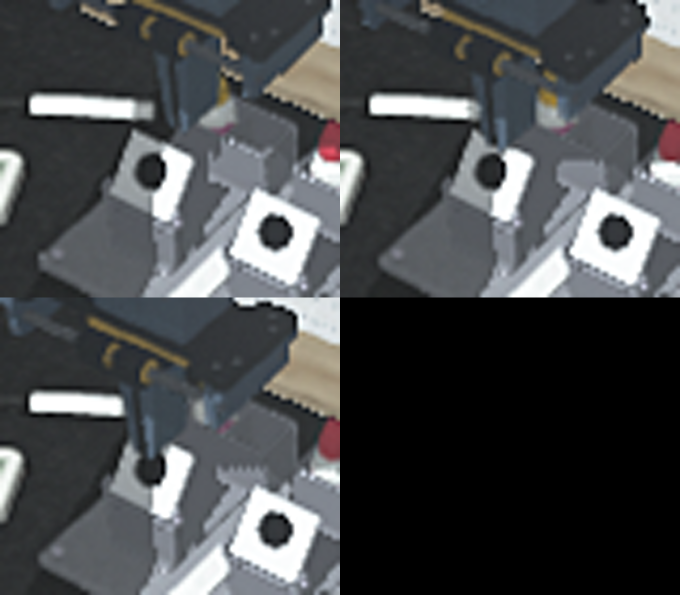

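The scene pictures show the finger ending at about (275,187), above where the reported TCP should project (about (276,191.5)). The closed fingers may really end higher than the reported TCP. I'll triangulate the tip from the wrist and scene views.

Run:
```python
from h import *
print("offset",env.grasp_offset)
w=grab("wrist"); s=grab("scene"); st=env.state()
c=np.array([540.5,24.9,0]);a=np.radians(-5.15);ex=np.array([np.cos(a),np.sin(a),0]);ey=np.array([-ex[1],ex[0],0])
print(st["ee_pos"],st["gripper_width"])
f=w["f"]; print("wrist col320:",[(v,f[v,u:=320].tolist()) for v in range(208,232,2)])
for v in(219,222):
  d=ray(w,320.5,v)
  for z in(68,78,84,88,92,96,100):
    P=w["C"]+d*(z-w["C"][2])/d[2]; q=P-st["ee_pos"]; print(v,z,"rel tcp x,y",(q@ex).round(1),(q@ey).round(1),"scene px",proj(s,P).round(1))
fs=s["f"]
for u in(273,274,275,276,277):print(u,[fs[v,u].tolist() for v in range(178,194,1)][::1])
```

```text
offset 18.8
[534.71664711 177.07937619  67.99703769] 0.5065839923614178
wrist col320: [(208, [30, 28, 30]), (210, [27, 20, 27]), (212, [22, 20, 26]), (214, [22, 21, 24]), (216, [25, 18, 24]), (218, [27, 22, 27]), (220, [28, 25, 29]), (222, [26, 25, 28]), (224, [30, 27, 28]), (226, [23, 26, 27]), (228, [27, 26, 28]), (230, [27, 20, 22])]
219 68 rel tcp x,y -9.3 -0.1 scene px [275.9 191.6]
219 78 rel tcp x,y -12.6 -0.1 scene px [274.9 189.6]
219 84 rel tcp x,y -14.6 -0.2 scene px [274.3 188.5]
219 88 rel tcp x,y -15.9 -0.2 scene px [273.9 187.7]
219 92 rel tcp x,y -17.2 -0.2 scene px [273.5 186.9]
219 96 rel tcp x,y -18.5 -0.2 scene px [273.  186.1]
219 100 rel tcp x,y -19.8 -0.2 scene px [272.6 185.3]
222 68 rel tcp x,y -7.2 -0.1 scene px [276.4 191.1]
222 78 rel tcp x,y -10.6 -0.1 scene px [275.4 189.2]
222 84 rel tcp x,y -12.6 -0.2 scene px [274.7 188.1]
222 88 rel tcp x,y -13.9 -0.2 scene px [274.3 187.3]
222 92 rel tcp x,y -15.3 -0.2 scene px [273.9 186.5]
222 96 rel tcp x,y -16.6 -0.2 scene px [273.5 185.7]
222 100 rel tcp x,y -18.0 -0.2 scene px [273.  184.9]
273 [[52, 57, 62], 
[... 456 characters left out ...]
[[78, 92, 106], [98, 115, 133], [94, 113, 131], [97, 114, 132], [97, 115, 132], [97, 116, 134], [94, 113, 130], [92, 109, 127], [93, 110, 128], [84, 99, 115], [45, 49, 52], [40, 42, 44], [40, 43, 44], [41, 44, 45], [37, 39, 41], [25, 27, 28]]
276 [[63, 74, 82], [70, 82, 91], [67, 79, 89], [65, 77, 86], [66, 78, 87], [65, 77, 87], [67, 78, 88], [67, 79, 90], [64, 77, 87], [55, 61, 69], [41, 43, 43], [39, 41, 41], [40, 42, 43], [44, 47, 48], [40, 42, 44], [18, 20, 21]]
277 [[60, 70, 77], [60, 71, 79], [60, 71, 77], [60, 70, 77], [60, 70, 77], [57, 68, 76], [55, 66, 73], [55, 65, 72], [52, 57, 61], [26, 27, 30], [34, 35, 37], [44, 46, 50], [44, 47, 50], [42, 43, 46], [29, 31, 35], [26, 28, 30]]
```

The triangulated tip sits at z ≈ 87 with TCP z = 68, so the closed fingers end about 20 mm short of the TCP. The finger passed just over the tag's edge both times. I'll retry at TCP z ≈ 54 (tip about 74): first stop at x ≈ -12, short of the post, and check that the plate moves.

Emit:
send_rows(
  motion=[
    {"tx": 0,"ty": 0,"tz": -0.03,"rx": 0,"ry": 0,"rz": 0,"gripper": 1},
    {"tx": 0,"ty": 0,"tz": -0.03,"rx": 0,"ry": 0,"rz": 0,"gripper": 1},
    {"tx": -0.024,"ty": 0,"tz": 0,"rx": 0,"ry": 0,"rz": 0,"gripper": 1},
    {"tx": -0.024,"ty": 0,"tz": 0,"rx": 0,"ry": 0,"rz": 0,"gripper": 1},
    {"tx": -0.024,"ty": 0,"tz": 0,"rx": 0,"ry": 0,"rz": 0,"gripper": 1},
    {"tx": 0,"ty": 0,"tz": 0,"rx": 0,"ry": 0,"rz": 0,"gripper": 1},
    {"tx": 0,"ty": 0,"tz": 0.029,"rx": 0,"ry": 0,"rz": 0,"gripper": 1},
    {"tx": 0,"ty": 0,"tz": 0.029,"rx": 0,"ry": 0,"rz": 0,"gripper": 1},
    {"tx": 0,"ty": 0,"tz": 0.03,"rx": 0,"ry": 0,"rz": 0,"gripper": 1},
    {"tx": 0,"ty": 0,"tz": 0,"rx": 0,"ry": 0,"rz": 0,"gripper": 1},
  ],
)

```text
time_s: 9.72
ee_pos: [568.9, 173.5, 52.0]
ee_rot: [-179.9, -0.2, 174.9]
force: [-0.0, 0.3, 0.5]
gripper_width: 0.6
gripper_force: 0.0
```

Emit:
send_rows(
  motion=[
    {"tx": 0.012,"ty": 0,"tz": 0,"rx": 0,"ry": 0,"rz": 0,"gripper": 1},
    {"tx": 0.012,"ty": 0,"tz": 0,"rx": 0,"ry": 0,"rz": 0,"gripper": 1},
    {"tx": 0.012,"ty": 0,"tz": 0,"rx": 0,"ry": 0,"rz": 0,"gripper": 1},
    {"tx": 0.012,"ty": 0,"tz": 0,"rx": 0,"ry": 0,"rz": 0,"gripper": 1},
    {"tx": 0.008,"ty": 0,"tz": 0,"rx": 0,"ry": 0,"rz": 0,"gripper": 1},
    {"tx": 0,"ty": 0,"tz": 0,"rx": 0,"ry": 0,"rz": 0,"gripper": 1},
  ],
)

```text
time_s: 10.48
ee_pos: [542.1, 176.4, 54.0]
ee_rot: [-180.0, -0.0, 174.9]
force: [-0.2, -0.3, -0.3]
gripper_width: 0.3
gripper_force: 0.0
```

```bash
python3 look.py d 150
```

```text
10.575 board -11.5 151.1 54.0 F [ 0.   0.1 -0.1]
hinge px [319. 192.] edge .7/0/-.7 [np.float64(251.0), np.float64(210.0), np.float64(156.0)]
col 350 from 152 [99, 98, 95, 95, 95, 99, 94, 92, 91, 94, 85, 76, 72, 75, 87, 91, 107, 143, 151, 142, 139, 136, 136, 136, 138, 136, 135, 136, 136, 138, 137, 138, 137, 138, 138, 137, 151, 155, 142, 100]
col 288 from 152 [174, 178, 178, 178, 175, 173, 170, 163, 161, 161, 145, 122, 120, 120, 128, 148, 189, 249, 252, 241, 235, 235, 234, 235, 235, 235, 235, 235, 236, 236, 236, 236, 237, 236, 236, 240, 252, 246, 219, 167]
[273 191]
 38  37  75  91 137 173 180 223 168 117  60  84 110  64  67  67  75 158 134  99  92  72
 48  46  48  46  46  47  47  44  40  44  72  67 108  67  69  67  67 120 154 103  74  76
 52  48  50  52  49  47  47  81  48  30  73  60 110  68  71  69  70  89  88 112  74  81
 51  48  50  51  48  50  47 160 165 106  79  32 106  68  70  69  83  90  90  88  91  92
 52  51  51  50  49  52  47 143 152 155 161 116 132  55  68  78  91  90  90  90  88  87
 51  53  51  50  52  50  37 145 157  93  86 252 255 228 121  87  90  90  90  88 136 142
 51  51  53  54  51  48  30 149 134  32  40  64 253 246 183  86  91  90  89  83 137 133
 50  53  52  51  56  40  49 150 143  32  41  36 253 245 163  92  90  91  91 100 131 132
 50  51  49  50  50  46  87 157 158  72  35  28 251 246 148  87  92  91  86 158 156 138
 49  49  52  51  44  31 104 153 156 160 107 135 251 247 130  88  90  91  86 145 158 156
 52  48  51  41  38  66  95  87 112 151 154 252 243 252 111  89  91  91  90  78 160 157
 49  49  44  38  67  97  93  80  90  87 113 159 252 254 124  86  92  90  83 160 159 131
 49  49  35  79  98  97  90  88  88  89  89 102 194 254 153  87  92  85 160 158 108 163
 46  41  90  96  94  95  91  89  88  89  88  77 140 139 137  90  88 144 157 134 169 153
 46  93  93  93  94  94  95  88  88  89  88  82 136 134  91  89  88  82 128 168 160 151
```

The plate has moved to θ ≈ 0.33 and the finger is behind it. Pushing past vertical now.

Emit:
send_rows(
  motion=[
    {"tx": 0.01,"ty": 0,"tz": 0,"rx": 0,"ry": 0,"rz": 0,"gripper": 1},
    {"tx": 0.01,"ty": 0,"tz": 0,"rx": 0,"ry": 0,"rz": 0,"gripper": 1},
    {"tx": 0.01,"ty": 0,"tz": 0,"rx": 0,"ry": 0,"rz": 0,"gripper": 1},
    {"tx": 0.01,"ty": 0,"tz": 0,"rx": 0,"ry": 0,"rz": 0,"gripper": 1},
    {"tx": 0.006,"ty": 0,"tz": 0,"rx": 0,"ry": 0,"rz": 0,"gripper": 1},
    {"tx": 0,"ty": 0,"tz": 0,"rx": 0,"ry": 0,"rz": 0,"gripper": 1},
    {"tx": 0,"ty": 0,"tz": 0,"rx": 0,"ry": 0,"rz": 0,"gripper": 1},
    {"tx": 0,"ty": 0,"tz": 0,"rx": 0,"ry": 0,"rz": 0,"gripper": 1},
  ],
)

```text
time_s: 11.58
ee_pos: [519.8, 178.4, 54.0]
ee_rot: [180.0, 0.0, 174.8]
force: [-0.5, -0.6, 0.7]
gripper_width: -0.0
gripper_force: 0.0
```

```bash
python3 look.py e 150
```

```text
11.675 board -34.5 151.0 53.9 F [-1.2 -0.4  0.5]
hinge px [319. 225.] edge .7/0/-.7 [np.float64(286.0), np.float64(250.0), np.float64(197.0)]
col 349 from 185 [116, 116, 115, 127, 172, 185, 183, 161, 161, 160, 160, 158, 102, 35, 28, 48, 139, 161, 158, 167, 182, 159, 116, 111, 110, 109, 109, 109, 71, 39, 39, 39, 40, 41, 39, 37, 37, 37, 37, 35]
col 289 from 185 [214, 210, 207, 223, 254, 255, 254, 208, 176, 176, 180, 178, 120, 59, 35, 50, 140, 168, 173, 210, 246, 220, 183, 184, 193, 188, 174, 129, 80, 38, 37, 39, 35, 37, 39, 37, 39, 36, 36, 35]
[273 191]
 38  37  74  90 140 187  97  59  49 130  76 113 130 167  93  61  61  57  63  50  70  69
 47  45  47  45  45  44  57  71  50  68  66  61  60 119 138 124 105  75  61  70  69  69
 50  48  49  51  47  48  50  71  45  79  64  65  66  62  63 120 101 101  79  68  67  79
 49  49  49  52  49  48  40  73  41 100  77  65  66  65  92  88 100  81  77  67  80  92
 51  51  50  50  49  50  46  68  44  63  78  70  67  65  85  89 101  82  81  82  93  91
 51  55  49  50  51  49  38  66  48  63  78  70  69  65  94  89  99  87  82  91  90  91
 51  51  50  50  49  42  39  58  54  62  78  69  70  97  95  90  91  91  90  89  90  87
 47  49  48 104  78  32  61  40  62  64  74  69  95  96  97  96  90  91  91  91  87 130
 52  49  46  51 149 141  71  32  73  59  65  94  95  94  90  90  91  89  84 111 115  83
 48  49  50  47  33  33 152 139  68  70  94  94  96  90  90  90  89 109 165 160 158 167
 51  49  50  40  38  64  95  69 139 253  91  78  86  88  90  87 107 161 156 156 156 158
 48  47  44  37  67  98  92  80  86  56 164 144 176 120 130 105 161 156 156 157 158 131
 48  45  33  78  98  96  90  87  89  87  87 108 108 143 155 155 158 157 158 157 108 162
 45  36  90  97  92  94  91  88  89  89  87 117 143 144 137  78 145 145 156 134 169 154
 39  94  94  92  93  92  94  88  88  88  88  82 137 134  89  89  88  80 128 168 161 151
```

Tag 1 now leans forward: its edge is at row about 193 against a predicted 197, and the bar shows. Next is tag 3: up, across to board (-96, -50), and down in front of it.

Emit:
send_rows(
  motion=[
    {"tx": 0,"ty": 0,"tz": -0.05,"rx": 0,"ry": 0,"rz": 0,"gripper": 1},
    {"tx": 0,"ty": 0,"tz": -0.05,"rx": 0,"ry": 0,"rz": 0,"gripper": 1},
    {"tx": 0,"ty": 0,"tz": -0.05,"rx": 0,"ry": 0,"rz": 0,"gripper": 1},
    {"tx": 0,"ty": 0,"tz": -0.05,"rx": 0,"ry": 0,"rz": 0,"gripper": 1},
    {"tx": 0.018,"ty": -0.058,"tz": 0,"rx": 0,"ry": 0,"rz": 0,"gripper": 1},
    {"tx": 0.018,"ty": -0.058,"tz": 0,"rx": 0,"ry": 0,"rz": 0,"gripper": 1},
    {"tx": 0.018,"ty": -0.058,"tz": 0,"rx": 0,"ry": 0,"rz": 0,"gripper": 1},
    {"tx": 0.018,"ty": -0.058,"tz": 0,"rx": 0,"ry": 0,"rz": 0,"gripper": 1},
    {"tx": 0.018,"ty": -0.058,"tz": 0,"rx": 0,"ry": 0,"rz": 0,"gripper": 1},
    {"tx": 0.018,"ty": -0.056,"tz": 0,"rx": 0,"ry": 0,"rz": 0,"gripper": 1},
    {"tx": 0.016,"ty": -0.056,"tz": 0,"rx": 0,"ry": 0,"rz": 0,"gripper": 1},
    {"tx": 0,"ty": 0,"tz": 0,"rx": 0,"ry": 0,"rz": 0,"gripper": 1},
  ],
)

```text
time_s: 13.18
ee_pos: [439.2, -17.2, 154.0]
ee_rot: [180.0, 0.0, 174.7]
force: [0.1, -0.3, -0.7]
gripper_width: -0.2
gripper_force: 0.0
```

```bash
python3 look.py f -50
```

```text
13.275 board -96.3 -49.7 154.1 F [-0.1 -0.2 -0.5]
hinge px [322. 250.] edge .7/0/-.7 [np.float64(290.0), np.float64(269.0), np.float64(237.0)]
col 341 from 210 [208, 207, 207, 207, 204, 200, 205, 202, 183, 193, 186, 151, 142, 150, 111, 76, 41, 39, 41, 40, 38, 40, 35, 38, 37, 39, 34, 39, 38, 43, 45, 42, 42, 46, 44, 42, 42, 47, 44, 44]
col 302 from 210 [205, 201, 203, 204, 208, 208, 205, 195, 172, 156, 123, 111, 105, 109, 106, 94, 47, 39, 38, 40, 38, 38, 38, 35, 38, 37, 39, 37, 40, 45, 39, 45, 43, 43, 44, 45, 47, 45, 45, 44]
[333 221]
 98  72  44 107  72  69  83  93  91  89  87 100 102  92  84  83 102 151 151  99  82 158
 95  73  44 108  66  86  96  92  91  88  95 104 101  92  92  93  93  90 101  84  80 154
 91 105  54 108  83  96  92 103 100  94 102 100  98  92  92  93  93  90  90  91  96 116
 92  94  94  87  96  94  99  98 101  99 102  98  85  92  92  93  92  85 145 110  88  89
 95  95  94  93  94  99  99 100 101 101 103  99 102  88  92  93  92 131 128 142 142 144
 94  94  93  96 101  98 100  99 100  99 101 100 100 100  98  93  89  87  88  84 128 142
 94  94  91  99 100  99  98 102 100  98 100  98 101  95  91 118 115 169 117  86  87  85
 95  94  99 114  92  95  94  97  99  98 100 100  95  91 114 168 164 163 165 165 119  88
 95  98  97 118 159 223  66  91  99 101  98  91  91 115 167 163 163 162 162 164 165 167
100 101  98  98  88 182 255 232  82  90 128  89 116 167 162 162 161 163 163 162 162 140
 99  95  97 101  99  86 104 172 255 239  79 150 170 164 163 163 163 162 163 164 162 173
182 135  94  95  99  87 142 136  83 169 255 244 105 174 162 152 163 164 164 156 170 175
172 174 183 133  96  85 139 139 140 137 100 116 146 165 175 154 165 165 165 154 176 177
173 173 176 172 183 124 138 138 137 137 138 138 108 124 138 169 172 145 116 173 168 173
173 174 177 172 170 159 137 137 138 138 138 138 139 135 145  90  89 149 175 171 171 176
```

The finger is in position and tag 3 is still forward. Now down and the first push.

Emit:
send_rows(
  motion=[
    {"tx": 0,"ty": 0,"tz": 0.04,"rx": 0,"ry": 0,"rz": 0,"gripper": 1},
    {"tx": 0,"ty": 0,"tz": 0.04,"rx": 0,"ry": 0,"rz": 0,"gripper": 1},
    {"tx": 0,"ty": 0,"tz": 0.04,"rx": 0,"ry": 0,"rz": 0,"gripper": 1},
    {"tx": 0,"ty": 0,"tz": 0.04,"rx": 0,"ry": 0,"rz": 0,"gripper": 1},
    {"tx": 0,"ty": 0,"tz": 0.04,"rx": 0,"ry": 0,"rz": 0,"gripper": 1},
    {"tx": 0,"ty": 0,"tz": 0,"rx": 0,"ry": 0,"rz": 0,"gripper": 1},
    {"tx": -0.01,"ty": 0,"tz": 0,"rx": 0,"ry": 0,"rz": 0,"gripper": 1},
    {"tx": -0.01,"ty": 0,"tz": 0,"rx": 0,"ry": 0,"rz": 0,"gripper": 1},
    {"tx": -0.01,"ty": 0,"tz": 0,"rx": 0,"ry": 0,"rz": 0,"gripper": 1},
    {"tx": -0.01,"ty": 0,"tz": 0,"rx": 0,"ry": 0,"rz": 0,"gripper": 1},
    {"tx": -0.01,"ty": 0,"tz": 0,"rx": 0,"ry": 0,"rz": 0,"gripper": 1},
    {"tx": 0,"ty": 0,"tz": 0,"rx": 0,"ry": 0,"rz": 0,"gripper": 1},
  ],
)

```text
time_s: 14.78
ee_pos: [465.2, -18.6, 54.0]
ee_rot: [180.0, 0.0, 174.8]
force: [-0.7, 0.4, 0.1]
gripper_width: 0.5
gripper_force: 0.0
```

```bash
python3 look.py g -50
```

```text
14.875 board -71.7 -50.0 53.8 F [-0.1 -1.  -0.3]
hinge px [321. 274.] edge .7/0/-.7 [np.float64(338.0), np.float64(310.0), np.float64(259.0)]
col 349 from 234 [237, 222, 229, 207, 89, 71, 71, 69, 70, 71, 70, 67, 68, 68, 71, 71, 74, 95, 97, 97, 93, 91, 89, 88, 87, 89, 89, 88, 88, 89, 88, 88, 91, 90, 88, 90, 89, 90, 89, 90]
col 292 from 234 [235, 226, 226, 202, 89, 68, 74, 73, 73, 72, 68, 72, 68, 72, 71, 59, 71, 95, 99, 97, 92, 89, 89, 87, 90, 89, 89, 91, 89, 89, 91, 91, 88, 86, 91, 88, 89, 87, 89, 90]
[333 221]
 70  68  65  62  32 118 152  75  56  56  83 100 102 117  74  67  68  68  67  68  68  68
 62  71  58 120  67  67  60 121 120  80  54  57  79  90  67  68  67  68  68  68  69  69
 60  58 163 111  68  69  67  65  54 115 173 112  53  61  71  69  68  69  68  66  69  68
 66  57 152  70  62  71  70  60 130  58  41 121 174  98  57  67  68  67  67  69  68  65
 91  90  76  63  60  60  59  44 153 101  78  86  94 102  89  68  69  63  95  66 113  82
 90 118 133  70  72  61  60 161 105 144 141 108  98  97  75  67  69  66  78  68  68  47
 88  98 119 134 109  44  64  44  65  58 101 142 137 111  89  59  58  66  74  69  48  65
 90  85 177 142 107  49  86  78  67  67  62 131 107 135 135 116  96  73  57  58  60  66
 97 175 170 138 106  47 105 108  68  68  61 142 162 130 105 134 103 105 106  68  67  89
177 178 172 157 105  47 105  88  71  71  66  89 206 171  87 102 119 105  99  68  84  92
179 171 173 187 105  49 105  77  71  74  90 127 197 214  89  93 105 103  73 117  94  96
174 170 171 179 107  48 105  72  68  75 141 237 192 196  99  87 103 102  77 166 175 138
170 172 175 172 110  47 105  74  89  92  85 161 250 237 151 153  82 135  87  84 158 167
172 172 174 171 157 103 100  84  92  91 104 132 158 122 132 173 174 147 126 129  86  94
173 174 176 171 171 161 122  93  89  91 138 138 138 134 144  89  87 147 174 173 183 132
```

The plate is rising in front of the finger. Pushing on past vertical.

Emit:
send_rows(
  motion=[
    {"tx": -0.01,"ty": 0,"tz": 0,"rx": 0,"ry": 0,"rz": 0,"gripper": 1},
    {"tx": -0.01,"ty": 0,"tz": 0,"rx": 0,"ry": 0,"rz": 0,"gripper": 1},
    {"tx": -0.01,"ty": 0,"tz": 0,"rx": 0,"ry": 0,"rz": 0,"gripper": 1},
    {"tx": -0.01,"ty": 0,"tz": 0,"rx": 0,"ry": 0,"rz": 0,"gripper": 1},
    {"tx": -0.008,"ty": 0,"tz": 0,"rx": 0,"ry": 0,"rz": 0,"gripper": 1},
    {"tx": 0,"ty": 0,"tz": 0,"rx": 0,"ry": 0,"rz": 0,"gripper": 1},
    {"tx": 0,"ty": 0,"tz": 0,"rx": 0,"ry": 0,"rz": 0,"gripper": 1},
    {"tx": 0,"ty": 0,"tz": 0,"rx": 0,"ry": 0,"rz": 0,"gripper": 1},
    {"tx": 0,"ty": 0,"tz": 0,"rx": 0,"ry": 0,"rz": 0,"gripper": 1},
  ],
)

```text
time_s: 16.0
ee_pos: [488.5, -20.6, 54.0]
ee_rot: [180.0, 0.0, 174.8]
force: [-0.3, -1.1, 0.1]
gripper_width: 0.3
gripper_force: 0.0
```

```bash
python3 look.py h -50
```

```text
16.1 board -47.7 -50.0 54.0 F [-0.8  0.7 -0.6]
hinge px [321. 243.] edge .7/0/-.7 [np.float64(305.0), np.float64(273.0), np.float64(220.0)]
col 350 from 203 [230, 230, 231, 218, 223, 221, 218, 182, 169, 170, 169, 170, 169, 167, 191, 222, 218, 248, 255, 245, 73, 65, 68, 68, 66, 64, 69, 66, 65, 66, 63, 65, 82, 92, 95, 93, 86, 87, 86, 85]
col 291 from 203 [229, 228, 228, 220, 217, 216, 211, 183, 167, 167, 168, 170, 167, 169, 182, 212, 220, 253, 255, 245, 76, 67, 67, 68, 67, 65, 69, 65, 68, 67, 66, 56, 82, 92, 95, 92, 87, 87, 84, 86]
[333 221]
145  91  90  68  58 117  59  61  71  71  60 136  47  51 131 172  83  54  68  67  67  65
 79  92  93  94  89 131  64  60  60  57 104 139  99  75  87  84  90  71  68  68  72  89
 84  93  92  85 120  89  80  68  61  59 219 101 142 133 115  92  90  66  60  68  67  63
 90  92  84 164 171 127 102  89  44  63  45  62  96 111 132 134 112  88  65  59  52  73
 90  90 165 166 119 176 104  87  54  86  70  68  65  79 143 119 121 131 112 105  84  58
 90 115 169 124 174 170 115  86  60 104  74  67  67  92 164 161 255  85 144 103 105 112
 87  97 116 171 171 171 127  86  60 103  71  73  71  29 227 229 159  89  87 100  91  91
 91  84 172 166 168 167 127  86  59 105  74  71  66  23 255 255 205  88  91 102  81  77
 97 173 167 164 172 185 188  82  60 107  70  61  24 255 255 255 109  91  92 160  74 149
175 174 169 166 171 135 253  86  59 109  77 137 255 255 254 255  80  92  90  83  81 135
178 168 169 176 172 140 167 108  69 106 161 141 255 253 255 137  89  91 115 171  97  92
172 169 168 168 173 131 136 130 158 131 130 255 254 252 255  74  91  85 164 154 167 178
168 169 172 166 170 140 135 135 135 131 173 153 239 255 194 147  85 167 162 152 172 173
169 169 171 168 175 153 134 135 135 136 135 129 157 114 129 171 121 144 114 169 165 170
171 172 173 168 167 156 135 133 135 136 136 135 135 131 142  88  88 145 171 168 169 172
```

Tag 3 has fallen back and its white face and disc are visible. I'll back off, rise, and move clear to check everything.

Emit:
send_rows(
  motion=[
    {"tx": 0.012,"ty": 0,"tz": 0,"rx": 0,"ry": 0,"rz": 0,"gripper": 1},
    {"tx": 0.012,"ty": 0,"tz": -0.02,"rx": 0,"ry": 0,"rz": 0,"gripper": 1},
    {"tx": 0,"ty": 0,"tz": -0.06,"rx": 0,"ry": 0,"rz": 0,"gripper": 1},
    {"tx": 0,"ty": 0,"tz": -0.06,"rx": 0,"ry": 0,"rz": 0,"gripper": 1},
    {"tx": 0,"ty": 0,"tz": -0.06,"rx": 0,"ry": 0,"rz": 0,"gripper": 1},
    {"tx": 0,"ty": 0,"tz": -0.06,"rx": 0,"ry": 0,"rz": 0,"gripper": 1},
    {"tx": 0,"ty": 0.08,"tz": 0,"rx": 0,"ry": 0,"rz": 0,"gripper": 1},
    {"tx": 0,"ty": 0.08,"tz": 0,"rx": 0,"ry": 0,"rz": 0,"gripper": 1},
    {"tx": 0,"ty": 0.08,"tz": 0,"rx": 0,"ry": 0,"rz": 0,"gripper": 1},
    {"tx": 0,"ty": 0.08,"tz": 0,"rx": 0,"ry": 0,"rz": 0,"gripper": 1},
    {"tx": 0,"ty": 0.08,"tz": 0,"rx": 0,"ry": 0,"rz": 0,"gripper": 1},
    {"tx": 0,"ty": 0.08,"tz": 0,"rx": 0,"ry": 0,"rz": 0,"gripper": 1},
  ],
)

```text
time_s: 17.6
ee_pos: [497.8, 220.6, 184.8]
ee_rot: [180.0, 0.0, 174.9]
force: [0.7, -1.3, -0.0]
gripper_width: 0.3
gripper_force: 0.0
```

Emit:
send_rows(
  motion=[
    {"tx": 0,"ty": 0.08,"tz": 0,"rx": 0,"ry": 0,"rz": 0,"gripper": 1},
    {"tx": 0,"ty": 0.08,"tz": 0,"rx": 0,"ry": 0,"rz": 0,"gripper": 1},
    {"tx": 0,"ty": 0.08,"tz": 0,"rx": 0,"ry": 0,"rz": 0,"gripper": 1},
    {"tx": 0,"ty": 0.08,"tz": 0,"rx": 0,"ry": 0,"rz": 0,"gripper": 1},
    {"tx": 0,"ty": 0.08,"tz": 0,"rx": 0,"ry": 0,"rz": 0,"gripper": 1},
    {"tx": 0,"ty": 0,"tz": 0,"rx": 0,"ry": 0,"rz": 0,"gripper": 1},
    {"tx": 0,"ty": 0,"tz": 0,"rx": 0,"ry": 0,"rz": 0,"gripper": 1},
  ],
)

```text
time_s: 18.48
ee_pos: [515.7, 417.9, 184.2]
ee_rot: [-180.0, -0.0, 174.9]
force: [0.2, -0.0, -0.4]
gripper_width: 0.7
gripper_force: 0.0
```

Run:
```python
from h import *
import pickle
s0=pickle.load(open("scene.pkl","rb")); s=grab("scene"); save(s,"final"); st=env.state(); print(st["time_s"],st["ee_pos"],st["qvel"].round(2))
c=np.array([540.5,24.9,0]);a=np.radians(-5.15);ex=np.array([np.cos(a),np.sin(a),0]);ey=np.array([-ex[1],ex[0],0])
P=lambda x,y,z:proj(s,c+x*ex+y*ey+[0,0,z])
def smp(g,p): u,v=p.round().astype(int); return int(g["f"][v-1:v+2,u-1:u+2].mean())
for y in(150,50,-50,-150):
    r=[]
    for th,o in((.7,1),(-.7,-1)):
        for rad,dy in((21,0),(30,-18),(10,-18),(36,10)):
            p=P(-41+rad*np.sin(th),y+dy,58+rad*np.cos(th)); r.append((smp(s0,p),smp(s,p)))
    print(y,"back pts (before,after)",r[:4],"fwd",r[4:])
g0,g1=[cv2.cvtColor(x["f"],cv2.COLOR_RGB2HSV) for x in(s0,s)]
roi=(slice(155,230),slice(275,380))
for n,lo,hi in(("yellow",15,32),("red",170,180),("teal",80,95)):
    for g in(g0,g1):
        m=((g[...,0]>=lo)&(g[...,0]<=hi)&(g[...,1]>120)&(g[...,2]>70)).astype(np.uint8)[roi]
        k,_,sta,cen=cv2.connectedComponentsWithStats(m); print(n,[(cen[i]+[275,155]).round(1).tolist()+[int(sta[i,4])] for i in range(1,k) if sta[i,4]>8])
```

```text
18.525 [515.90593367 417.5202713  184.3516821 ] [-0.58 -0.35  0.06  0.14 -0.19  0.06]
150 back pts (before,after) [(49, 147), (238, 130), (249, 152), (252, 43)] fwd [(147, 137), (205, 123), (249, 154), (92, 143)]
50 back pts (before,after) [(54, 55), (251, 252), (251, 252), (251, 252)] fwd [(249, 251), (229, 232), (246, 248), (179, 182)]
-50 back pts (before,after) [(155, 57), (148, 253), (148, 252), (158, 252)] fwd [(144, 251), (172, 238), (142, 250), (187, 201)]
-150 back pts (before,after) [(144, 149), (147, 152), (147, 152), (131, 135)] fwd [(168, 172), (153, 157), (150, 155), (172, 175)]
yellow [[289.6, 169.5, 46], [359.4, 201.8, 55]]
yellow [[289.6, 169.9, 42], [359.5, 201.8, 55]]
red [[317.9, 182.9, 49]]
red [[317.8, 182.9, 48]]
teal [[328.9, 187.8, 44], [347.8, 197.0, 47]]
teal [[328.8, 187.9, 43], [347.7, 197.1, 46]]
```

The check is good: tags 1 and 4 lean forward, tags 2 and 3 show the disc, and all five bottle caps are within half a pixel of where they started. Handing in.

```bash
python3 -c "
from workcell import env
print(env.job_done())"
```

```text
the job is handed in; nothing more can be done
None
```

I pushed the leftmost bin's tag forward (one bottle) and the third bin's tag back (full), left the other two alone, and handed in at about 18.5 s; the final image showed all four tags correct and the bottles unmoved, I didn't re-check the loose items around the board, and no verdict came back.

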